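# Hold the inspection microscope over the expansion board's chip

## Robot

A 6-joint arm with a two-finger parallel gripper is mounted at the origin on the work surface. World frame = base frame: x ahead of the robot, y to its left, z up, the work surface at z = 0. Lengths are in m, angles in rad, forces in N, time in s.
With the tool pointing down it reaches from about 0.375 to 0.9 m from the base axis. Payload 3.1 kg.
Tool frame: the origin (TCP) lies on the centre line of the jaws, within the pads' length; the fingertips stand 25 mm ahead of it and the grasp point (between the pads) lies 6 mm ahead of it (robot.nose_length is the y of the fingertips in the tool frame, in m); y points along the fingers, z is the direction in which the jaws open and shut, and the axes are right-handed (so a half turn about y gives the same grasp; the last joint's range is limited). The gripper opens to 87 mm and grips with 3 to 60 N. Pads are 19 mm wide; open, the fingers measure 117 mm over their backs; the gripper's body (75 mm by 190 mm) begins 51 mm behind the grasp point.
Start: joints at [-1.357, 0.527, 1.433, -0, 1.181, -0.178], TCP at [0.239, -0.578, 0.248] pointing down, gripper open.
Joint ranges: [-3.08, 3.08], [-0.75, 2.2], [0.22, 2.44], [-1.43, 4.57], [0, 2.65], [-2.85, 2.85]. Speed limits (rad/s): [2.79, 2.79, 3.14, 3.14, 3.14, 3.14].

## Interface

Orientations are given as a unit quaternion [x, y, z, w].
In Python, from rig import robot, eyes, ticket gives the robot as it stands.
- The arm moves only by the tool play_rows, never from a script. Its argument "series" is a list of rows, each a list of 7 numbers: the opening, from 0 (shut) to 1 (fully open), then the shift along the tool's x, y, z scaled (see below), then the turn, a rotation vector about the tool's x, y, z scaled (see below). In form: [[claw, dx, dy, dz, ax, ay, az], ...]. A call has 1 to 12 rows; each row shifts and turns the commanded pose from where the row before left it, along the tool's axes as they then stand; what a row does not reach is not made up. The controller multiplies each number of a shift by 100 mm and each number of a turn by 180 degrees. A row lasts 1/12 s, in which the tool goes at most 41.7 mm and 7.16 degrees, less where a joint would pass 70% of its speed; a pose out of reach is approached as far as the arm can. A call with a number of a shift or a turn outside -1 to 1 is refused whole. A call with a gripper value outside its range is refused whole. The fingers move at their own pace and stop on an object; "grip_force" is the grip in N (left out, the last holds). Time passes only in rows, so rows that do not move let the fingers close. It gives the time, the measured TCP pose, the force and the opening at its end, in the units of the state.
- robot.get_obs(): the state, without advancing time (a new reading comes with each control period).
- eyes.camera(name): name is "scene" or "top"; returns the picture (480x640x3 uint8, red, green, blue); there is no depth.
- eyes.camera_params(name): a dict with "K" (3x3 intrinsics, pixels), "rvec" (rotation vector, rad) and "tvec" (3), from world to camera coordinates, as OpenCV has them. Camera axes: x right, y down, z forward; pixel columns grow to the right and rows downward; lengths in m; the calibration is good to about 2 mm. A picture is of the moment at which its call begins. camera_params takes no time and is no camera call.
- ticket.hand_in(): hands the job in, once; it reports no verdict.
The state is a dict: "time": time; "q": joint angles; "joint_velocities": joint speeds; "joint_torque": joint torques, N m; "position": TCP position; "tool_rot": TCP orientation; "ft_force": force on the tool from outside, world axes, zero at the start; "moment": the same for the moment, N m; "grip_width": finger opening in m.
Only numpy, scipy, OpenCV 4.12 (cv2) and the standard library are available. Lean on these libraries where they do the work, as an engineer would, in place of code of your own. Each camera call takes 0.05 s, during which the arm holds its last target.

## Task

Check the soldering of the big chip on the small green board inside the opened sound module: first, with the cordless microscope still in its charging cradle, turn its focus collar clockwise until the lug stands at the locked mark. Then lift the microscope out, carry it over the module's walls, and stop with it upright, its clear nose centred about 8 mm above the chip and the wide flats of its barrel parallel to the chip's long sides. Nothing may touch the module and the other things on the bench stay where they are; finish while still holding the microscope there, steady, with the collar still locked.

Things in the scene. Friction and masses are not known exactly. Their poses are not given: they have to be found in the camera images.
- scope_mid (a point): Cordless inspection microscope, light grey, 106 mm tall, about 0.2 kg, loose, nose down in the cradle. Point on its axis, half-way up the barrel, 58 mm above the nose rim; z up the axis. The barrel (27 mm below to 26 mm above this point) is a rounded rectangle 44 mm along x, 36 mm across y; the wide flats (28 mm wide, dark grip panels) face +y and -y: grip these. Front (-x): shutter key.
- scope_lens (a point): Centre of the microscope's nose rim (its underside), 58 mm below scope_mid, same axes. The clear nose is 28 mm wide at the rim, 32 mm where it meets the barrel 30 mm up.
- collar_mid (a point): Centre of the focus collar, on the microscope's axis, 34 mm above scope_mid (its axes turn with the collar: use the position only). A knurled aluminium ring, 32 mm in diameter, 16 mm tall. Directly under it is the barrel's wider shoulder (8 mm below this point): grip the ring with the fingertips above that. Over it only an end cap 25 mm wide, to 14 mm above this point.
- lug_tip (a point): Outer end of the collar's lug, 25 mm from the microscope's axis. The lug is 8 mm wide and 8 mm tall and stands out radially from the ring: keep the fingers off it when gripping the ring. At the locked mark (a small rib on the shoulder) it points to the microscope's front (-x); unlocked, it sticks out over the -y flat, in the way of the barrel grip.
- focus_collar (a joint): Angle of the focus collar (rad), growing clockwise seen from above: stop at 0 (lug 1.20 rad counter-clockwise of the microscope's front), locked mark at 1.20 (lug at the front), stop at 1.26. It turns with about 0.04 N m and stays where it is left.
- cradle: Charging cradle, dark grey, fixed, on the left or right: foot 104 x 86 x 6 mm, block 72 x 60 mm, 52 mm high; origin at the centre of its underside, z up. The barrel stands 14 mm deep in a well (about 1 mm clearance a side) on a ledge 38 mm above the bench, which keeps the microscope from turning more than 0.1 rad; its axes are the cradle's. Lift straight up. Nose rim 8 mm above the bench.
- chip_top (a point): Centre of the top of the chip to inspect: black surface-mount chip, body 28 x 13 mm, long side along its x, 22 tin legs along each long side, z up, top 39 mm above the bench. The only big chip on the small green board (86 x 78 mm) that stands on a sheet-metal box in the module.
- module: Opened sound module, fixed: tray 220 mm (x) by 240 mm (y), walls 62 mm, black front panel (-x, towards the robot) 65 mm high; origin at the centre of its underside. All inside stays below the walls: heat sink 55 mm, capacitors and bricks on its right (-y) half. The chip lies 15 mm frontwards and 52 mm left of the origin; parts on its green board stand at most 10 mm above that board.
- reel_stand: Solder reel (58 mm) on a fixed stand, foot 100 x 84 mm, 87 mm tall, origin at the centre of its underside. It stands on the side where the cradle is not. Not part of the job.
- screwdriver: Loose screwdriver, 180 mm long, lying between robot and module. Leave alone.
- tweezers: Loose steel tweezers, 125 mm long, lying between robot and module. Leave alone.
- spare_board: Loose green circuit board 150 x 95 mm, left of the module. Leave alone.
- parts_tray: Open tray of small parts 120 x 90 x 30 mm, loose, right of the module. Leave alone.
- flux_bottle: White bottle, 34 mm wide, 85 mm tall, loose, at the far left. Leave alone.
- braid_reel: Flat reel, 52 mm wide, 14 mm tall, loose, at the far right. Leave alone.
- spare_knob: Black knob, 30 mm wide, 15 mm tall, loose, at the left. Leave alone.

How it is judged:
On the way, in this order (a step that is already met when the one before it is completed fails the run):
1. the focus collar is turned to its locked mark while the microscope stands in the cradle (value of joint focus_collar above 1.08 rad and z of scope_lens in the frame of cradle below 0.014 m), for 0.2 s.
2. the microscope is lifted out of the cradle, its nose higher than the module's walls (height (world z) of scope_lens above 0.062 m), for 0.1 s.
At the end, for the whole second after the job is handed in: Held still by the fingers alone: nose rim 3 to 14 mm above the chip, centred within 5 mm, upright within 0.09 rad, wide flats parallel to the chip's long sides within 0.14 rad, collar beyond 1.08 rad (0.12 short of the locked mark at most) (z of scope_lens in the frame of chip_top between 0.003 and 0.014 m and horizontal distance between scope_lens and chip_top below 0.005 m and angle between scope_lens's own z axis and vertical below 0.09 rad and angle between the y axis of scope_lens and the y axis of chip_top, either way round below 0.14 rad and value of joint focus_collar above 1.08 rad and contact force between scope and the fingers above 1 N and contact force between scope and module below 0.05 N and linear speed of scope below 0.02 m/s); the arm keeps its last pose, push and grip.
It fails at once if the microscope, the fingers or the arm touch the module (contact force between any of scope, the fingers, the arm and module above 0.5 N).
It fails at once if another thing on the bench is moved by more than 15 mm (distance of any of screwdriver, tweezers, spare_board, parts_tray, flux_bottle, braid_reel, spare_knob from where it was at the start of the episode above 0.015 m).
It also fails if it takes over 48 s, if anything falls off the work surface, if the arm or the gripper's body presses on something with over 40 N, if the wrist force passes 120 N, or if a joint passes its speed limit or range.

## Working session

There is one attempt and no reset: what is moved stays moved. The work goes in short steps, Python scripts to look and compute and a tool call to move; the robot and the scene stay as the last step left them, time stands still between calls to the robot, and variables do not carry over. Pictures are saved under pics/ and viewed, and the job is handed in when it is done.

Besides the shell and the picture viewer there is one more tool, called by a JSON object that holds its "api" and its "payload". play_rows: Moves the arm, as the interface text tells. Its arguments: {"type":"object","properties":{"series":{"type":"array","items":{"type":"array","items":{"type":"number"}}},"grip_force":{"type":"number"}},"required":["series"]}

```bash
ls; mkdir -p pics
python3 - <<'E'
from rig import robot, eyes, ticket
import cv2
print(robot.get_obs())
for n in("scene","top"):
    cv2.imwrite(f"pics/{n}0.png",eyes.camera(n)[:,:,::-1]); print(n,eyes.camera_params(n))
E
```

```text
pics
{'time': 0.0, 'q': array([-1.35749065e+00,  5.28506893e-01,  1.43386559e+00, -8.16392257e-06,
        1.18136239e+00, -1.78488046e-01]), 'joint_velocities': array([-0.00016713,  0.00092096, -0.00168974,  0.00175819, -0.00017628,
        0.00026731]), 'joint_torque': array([-2.48244878e-04, -4.40042567e+01, -1.76591080e+01,  6.31564250e-02,
        5.84087369e-02, -1.63072286e-04]), 'position': array([ 0.23854591, -0.57697906,  0.24655821]), 'tool_rot': array([-0.13765258,  0.69433892, -0.69282446,  0.13762088]), 'ft_force': array([-0.24755855,  0.37873333,  0.33618736]), 'moment': array([-0.03487775,  0.02128429,  0.01056181]), 'grip_width': 0.08683729509483487}
scene {'K': array([[589.34511155,   0.        , 312.33204206],
       [  0.        , 589.34511155, 236.50738419],
       [  0.        ,   0.        ,   1.        ]]), 'rvec': array([ 0.76482242,  2.74959899, -0.85109522]), 'tvec': array([ 0.45599349, -0.19695599,  1.70434396])}
top {'K': array([[578.33376427,   0.        , 323.9830132 ],
       [  0.        , 578.33376427, 236.96290841],
       [  0.        ,   0.        ,   1.        ]]), 'rvec': array([ 2.14758585, -2.16437908,  0.14273771]), 'tvec': array([0.00274912, 0.55336247, 1.37258196])}
```

View pics/scene0.png

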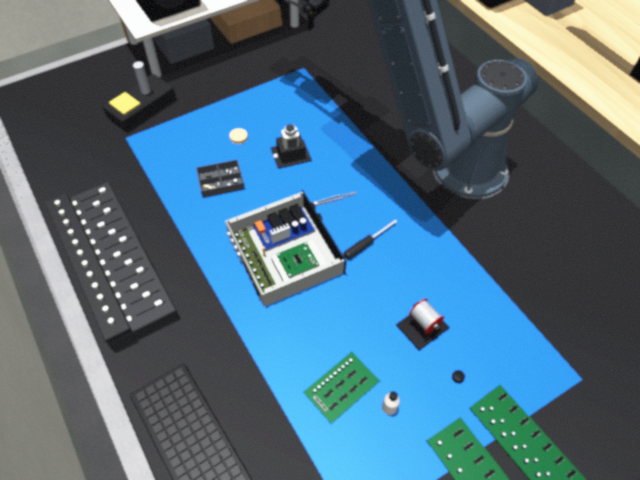

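View pics/top0.png

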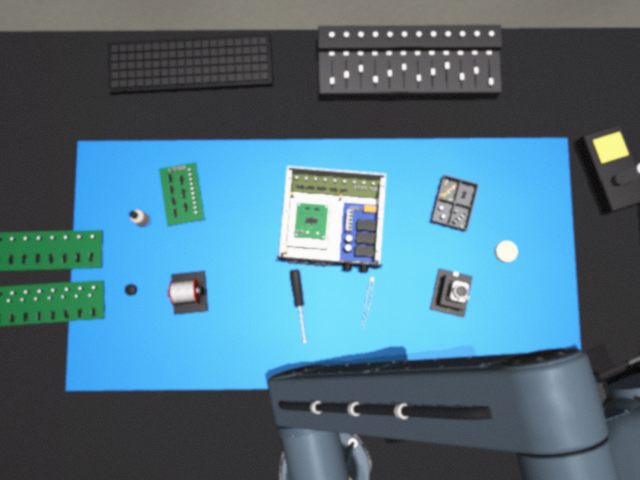

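The scene picture shows the cradle with the scope near (290,148) and the module near (285,247). In the top view the cradle is near (453,292) and the chip near (311,221). I'll enlarge these areas.

```bash
cat > h.py <<'E'
import numpy as np,cv2
from rig import robot,eyes,ticket
def P(n):
    p=eyes.camera_params(n);R=cv2.Rodrigues(p["rvec"])[0];return p["K"],R,p["tvec"]
def ray(n,uv):
    K,R,t=P(n);d=R.T@np.linalg.inv(K)@np.array([uv[0],uv[1],1.]);return -R.T@t,d
def plane(n,uv,z):
    c,d=ray(n,uv);return c+d*(z-c[2])/d[2]
def proj(n,X):
    K,R,t=P(n);x=K@(R@np.asarray(X,float)+t);return x[:2]/x[2]
def tri(a,b):
    (c1,d1),(c2,d2)=ray("top",a),ray("scene",b)
    s=np.linalg.lstsq(np.c_[d1,-d2],c2-c1,rcond=None)[0]
    p,q=c1+d1*s[0],c2+d2*s[1];return (p+q)/2,np.linalg.norm(p-q)
def crop(img,x,y,w,h,f,name):
    cv2.imwrite(name,cv2.resize(img[y:y+h,x:x+w],None,fx=f,fy=f,interpolation=cv2.INTER_CUBIC))
E
python3 - <<'E'
from h import *
t=cv2.imread("pics/top0.png");s=cv2.imread("pics/scene0.png")
a=lambda im,x,y,w,h:cv2.resize(im[y:y+h,x:x+w],(400,300),interpolation=cv2.INTER_CUBIC)
cv2.imwrite("pics/z0.png",np.vstack([np.hstack([a(t,420,262,64,48),a(t,280,185,64,48)]),np.hstack([a(s,260,115,64,48),a(s,262,235,64,48)])]))
E
```

```text
(no output)
```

View pics/z0.png

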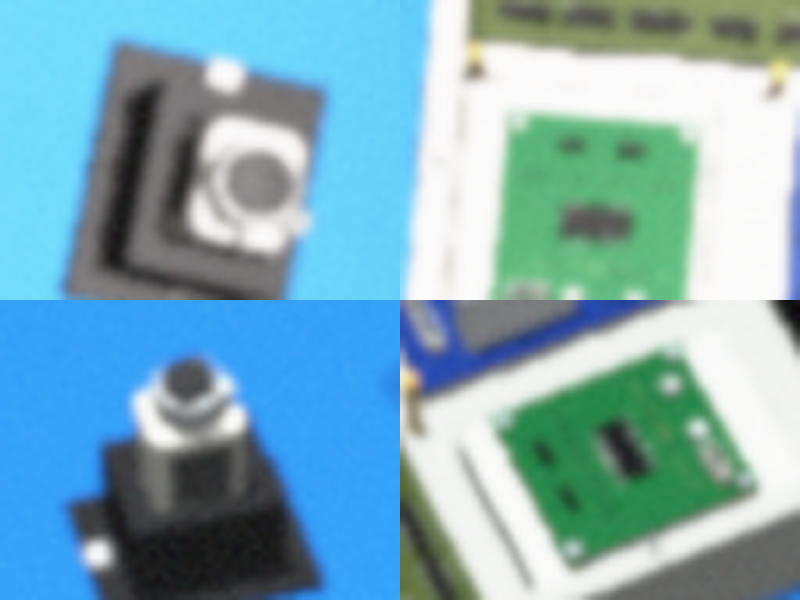

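```bash
cat > m.py <<'E'
from h import *
def blob(im,x,y,w,h,f,n=1):
    c=im[y:y+h,x:x+w];c=cv2.resize(c,None,fx=4,fy=4,interpolation=cv2.INTER_CUBIC)
    m=f(c.astype(int)).astype(np.uint8)
    k,_=cv2.findContours(m,cv2.RETR_EXTERNAL,cv2.CHAIN_APPROX_NONE)
    out=[]
    for q in sorted(k,key=cv2.contourArea)[::-1][:n]:
        M=cv2.moments(q);out.append((np.array([M["m10"]/M["m00"],M["m01"]/M["m00"]]),cv2.contourArea(q)/16,q.reshape(-1,2)))
    g=lambda p:(np.asarray(p,float)+.5)/4-.5+[x,y]
    return [(g(a),b,g(c)) for a,b,c in out]
def rect3(n,poly,z):
    # back-project contour to plane, fit min-area rectangle
    X=np.array([plane(n,p,z)[:2] for p in poly])
    (c,s,a)=cv2.minAreaRect((X*1000).astype(np.float32));return np.array(c)/1000,np.round(s,1),a
E
python3 - <<'E'
from m import *
t=cv2.imread("pics/top0.png");s=cv2.imread("pics/scene0.png")
print("cam",ray("top",(0,0))[0],ray("scene",(0,0))[0])
notblue=lambda c:(c[...,0]-c[...,2]<70)
green=lambda c:(c[...,1]-c[...,2]>35)&(c[...,1]-c[...,0]>15)
fb=blob(t,425,262,55,55,notblue)[0];print("foot",fb[1],rect3("top",fb[2],.006))
print(np.array([plane("top",p,.006) for p in cv2.boxPoints(cv2.minAreaRect(fb[2].astype(np.float32)))]))
gt=blob(t,290,198,44,44,green)[0];gs=blob(s,270,235,56,48,green)[0]
print("board top",gt[0],gt[1],rect3("top",gt[2],.036),"scene",gs[0],gs[1],rect3("scene",gs[2],.036))
print("tri board",tri(gt[0],gs[0]))
dark=lambda c:(c.max(-1)<110)
ct=blob(t,303,212,18,17,dark)[0];cs=blob(s,290,249,16,20,dark)[0]
print("chip",ct[0],ct[1],rect3("top",ct[2],.039),"sc",cs[0],cs[1],rect3("scene",cs[2],.039),tri(ct[0],cs[0]),plane("top",ct[0],.039),plane("scene",cs[0],.039))
dk=lambda c:(c.max(-1)<140)
at=blob(t,455,284,13,13,dk)[0];as_=blob(s,284,121,13,12,dk)[0]
print("cap",at[0],at[1],as_[0],as_[1],tri(at[0],as_[0]),plane("top",at[0],.114),plane("scene",as_[0],.114))
X=np.array([plane("top",p,.114)[:2] for p in at[2]]);print("cap ext",np.ptp(X,0))
wh=lambda c:(c.min(-1)>165)
for b in blob(t,445,275,30,35,wh,3): print("white",b[0],b[1],rect3("top",b[2],.092))
E
```

```text
cam [0.3719039  0.00337063 1.43243672] [0.97826397 0.72536796 1.29164662]
foot 1402.4375 (array([ 0.41886905, -0.31472195]), array([ 88.5, 105.3]), 76.27598571777344)
[[ 0.37709384 -0.25867362  0.006     ]
 [ 0.47973771 -0.28432916  0.006     ]
 [ 0.46014178 -0.37111069  0.006     ]
 [ 0.35783817 -0.34468753  0.006     ]]
board top [310.79902885 220.52019062] 1010.9375 (array([0.59425989, 0.03042249]), array([76.2, 85. ]), 84.7073745727539) scene [296.71140621 259.08329381] 790.6875 (array([0.59509943, 0.02964337]), array([77.9, 84.6]), 84.96407318115234)
tri board (array([0.59540656, 0.02952324, 0.03454338]), np.float64(0.002702021174432361))
chip [310.83094369 220.2511731 ] 29.96875 (array([0.59460272, 0.02978027]), array([23.8,  9.9]), 89.56672668457031) sc [297.50417202 258.46710526] 48.6875 (array([0.59531036, 0.03043406]), array([31.5, 13.4]), 85.20043182373047) (array([0.59463822, 0.03007734, 0.03793746]), np.float64(0.0004471001658281808)) [0.59429212 0.03019635 0.039     ] [0.59512817 0.03051303 0.039     ]
cap [462.80559269 290.88981729] 23.375 [289.65851869 127.68686284] 33.71875 (array([ 0.41676413, -0.3170845 ,  0.10618239]), np.float64(0.0018510584375030586)) [ 0.41721301 -0.31579994  0.114     ] [ 0.41983607 -0.30950351  0.114     ]
cap ext [0.01532164 0.01385911]
white [459.89613935 291.17357621] 323.375 (array([ 0.41740265, -0.31589728]), array([44.4, 47.9]), 76.392333984375)
white [455.73866539 275.40501277] 8.15625 (array([ 0.45335123, -0.30590033]), array([13.9,  4.6]), 89.55366516113281)
```

Run:
```python
from m import *
from scipy.spatial.transform import Rotation as Ro
o=robot.get_obs();M=Ro.from_quat(o["tool_rot"]).as_matrix();print(M.round(3),robot.nose_length)
t=cv2.imread("pics/top0.png");s=cv2.imread("pics/scene0.png")
# chip axis by moments of back-projected dark pixels
for n,im,(x,y,w,h) in(("top",t,(300,210,22,21)),("scene",s,(287,247,21,23))):
  for th in(90,110,125):
    b=blob(im,x,y,w,h,lambda c:c.max(-1)<th)[0]
    X=np.array([plane(n,p,.039)[:2] for p in b[2]])*1000
    m=cv2.moments(X.astype(np.float32).reshape(-1,1,2))
    print(n,th,m["m10"]/m["m00"],m["m01"]/m["m00"],np.degrees(.5*np.arctan2(2*m["mu11"],m["mu20"]-m["mu02"])),cv2.minAreaRect(X.astype(np.float32)))
# module outline
nb=blob(t,270,155,125,125,lambda c:c[...,0]-c[...,2]<70)[0]
for p in cv2.boxPoints(cv2.minAreaRect(nb[2].astype(np.float32))): print(p,plane("top",p,.062))
```

```text
[[-0.924 -0.     0.382]
 [-0.382  0.002 -0.924]
 [-0.    -1.    -0.002]] 0.025
top 90 594.6140139457116 31.080644610109402 43.83901527753025 ((594.301513671875, 31.005962371826172), (4.2742204666137695, 4.319867134094238), 89.56793975830078)
top 110 594.29417952755 30.19644066749888 87.7036984338795 ((594.6027221679688, 29.7802734375), (23.77611541748047, 9.874452590942383), 89.56672668457031)
top 125 594.2358719738168 30.137160740713576 87.60844378999083 ((594.29736328125, 30.086565017700195), (25.6065731048584, 11.72529411315918), 89.56771087646484)
scene 90 595.2856877033968 30.5813054826178 85.9535827876231 ((595.1469116210938, 30.524621963500977), (28.743995666503906, 10.654083251953125), 84.11615753173828)
scene 110 595.1124486706414 30.41121650333246 85.92367931928277 ((595.3103637695312, 30.43405532836914), (31.54251480102539, 13.402294158935547), 85.20043182373047)
scene 125 595.049812587623 30.32887445223683 86.54108821372766 ((595.2554931640625, 30.479522705078125), (35.20563888549805, 16.7061767578125), 85.68658447265625)
[276.7468  264.03784] [0.48598713 0.11121234 0.062     ]
[285.18735 164.43962] [0.72829665 0.09134097 0.062     ]
[387.9409  173.14755] [ 0.70482957 -0.15780383  0.062     ]
[379.50034 272.7458 ] [ 0.46340484 -0.13242045  0.062     ]
```

{"api": "play_rows", "payload": {"series": [[1, 0, 0, 0, 0, -0.036, 0], [1, 0, 0, 0, 0, -0.036, 0], [1, 0, 0, 0, 0, -0.036, 0], [1, 0, 0, 0, 0, -0.036, 0], [1, 0, 0, 0, 0, -0.036, 0], [1, 0, 0, 0, 0, 0, 0]], "grip_force": 15}}

```text
time: 0.6
position: [0.2386, -0.5772, 0.247]
tool_rot: [-0.326, 0.628, -0.627, 0.326]
ft_force: [-0.3, 0.4, 0.2]
grip_width: 0.0867
```

```bash
cat >> m.py <<'E'
from scipy.spatial.transform import Rotation as Ro
def to(target,yaw=None):
    o=robot.get_obs();M=Ro.from_quat(o["tool_rot"]).as_matrix();p=o["position"]
    print("t",round(o["time"],2),"p",p.round(4),"yawz",np.degrees(np.arctan2(M[1,2],M[0,2])).round(2),"down",M[:,1].round(3),"q",o["q"].round(2),"w",o["grip_width"].round(4),"F",o["ft_force"].round(1),"Mo",o["moment"].round(2))
    print("tool shift /0.1m:",(M.T@(np.array(target)-p)*10).round(3))
E
python3 -c "
from m import *
to([.418,-.3155,.17])
crop(eyes.camera('top')[:,:,::-1],435,270,40,40,14,'pics/lug.png')"
```

```text
Traceback (most recent call last):
  File "m.py", line 18, in to
    print("t",round(o["time"],2),"p",p.round(4),"yawz",np.degrees(np.arctan2(M[1,2],M[0,2])).round(2),"down",M[:,1].round(3),"q",o["q"].round(2),"w",o["grip_width"].round(4),"F",o["ft_force"].round(1),"Mo",o["moment"].round(2))
                                                                                                                                                     ^^^^^^^^^^^^^^^^^^^^^
AttributeError: 'float' object has no attribute 'round'
```

```bash
sed -i 's/o\["grip_width"\].round(4)/round(o["grip_width"],4)/' m.py; python3 -c "
from m import *
to([.418,-.3155,.17])
crop(eyes.camera('top')[:,:,::-1],435,270,40,40,14,'pics/lug.png')"
```

```text
t 0.6 p [ 0.2386 -0.5772  0.247 ] yawz -35.04 down [-0.     0.001 -1.   ] q [-1.36  0.53  1.43 -0.    1.18 -0.75] w 0.0867 F [-0.3  0.4  0.2] Mo [-0.04 -0.01 -0.04]
tool shift /0.1m: [-3.172  0.773 -0.033]
```

View pics/lug.png

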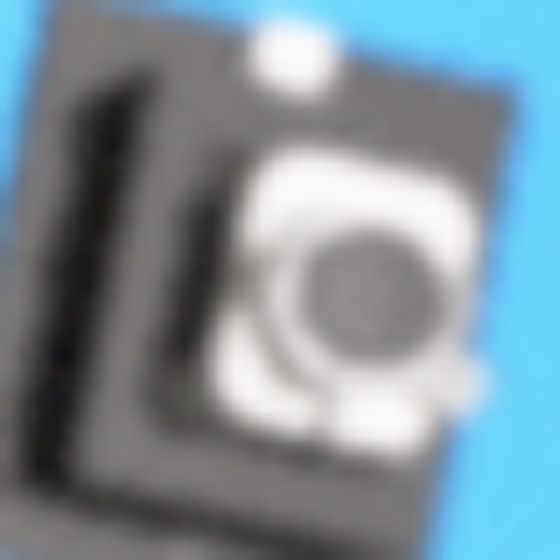

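```bash
python3 -c "
from m import *
f=lambda x,y:(435+(x+.5)/14-.5,270+(y+.5)/14-.5)
c=plane('top',f(372,296),.114);l=plane('top',f(487,382),.1);s=plane('top',f(345,303),.092);r=plane('top',f(322,425),.093)
print(c,l,s,r,np.linalg.norm((l-c)[:2]),np.degrees(np.arctan2(*(l-c)[1::-1])),np.degrees(np.arctan2(*(r-c)[1::-1])))
c2=plane('scene',(289.9,127.3),.114);print(c2)
print(proj('scene',[.418,-.3155,.114]))
"
```

```text
[ 0.41772161 -0.31195609  0.114     ] [ 0.40402364 -0.33361693  0.1       ] [ 0.41737044 -0.31271501  0.092     ] [ 0.39736651 -0.30792948  0.093     ] 0.025628622630625052 -122.30860352898418 168.81032282323915
[ 0.41851677 -0.31045237  0.114     ]
[289.15502888 126.110701  ]
```

{"api": "play_rows", "payload": {"series": [[1, -0.317, 0.07, 0, 0, 0, 0], [1, -0.317, 0.07, 0, 0, 0, 0], [1, -0.317, 0.07, 0, 0, 0, 0], [1, -0.317, 0.07, 0, 0, 0, 0], [1, -0.317, 0.07, 0, 0, 0, 0], [1, -0.317, 0.07, 0, 0, 0, 0], [1, -0.317, 0.07, 0, 0, 0, 0], [1, -0.317, 0.07, 0, 0, 0, 0], [1, -0.317, 0.07, 0, 0, 0, 0], [1, -0.317, 0.07, -0.03, 0, 0, 0], [1, 0, 0, 0, 0, 0, 0]]}}

```text
time: 1.57
position: [0.4194, -0.3106, 0.1761]
tool_rot: [-0.326, 0.63, -0.625, 0.326]
ft_force: [-1.3, 0.4, -0.5]
grip_width: 0.0872
```

```bash
python3 -c "
from m import *
to([.418,-.3125,.120])
cv2.imwrite('pics/s1.png',cv2.resize(eyes.camera('scene')[90:190,230:360,::-1],None,fx=6,fy=6,interpolation=cv2.INTER_CUBIC))"
```

```text
t 1.57 p [ 0.4194 -0.3106  0.1761] yawz -35.07 down [-0.003  0.006 -1.   ] q [-0.85  0.49  1.76  0.    0.9  -0.24] w 0.0872 F [-1.3  0.4 -0.5] Mo [ 0.02 -0.05  0.02]
tool shift /0.1m: [0.026 0.561 0.002]
```

View pics/s1.png

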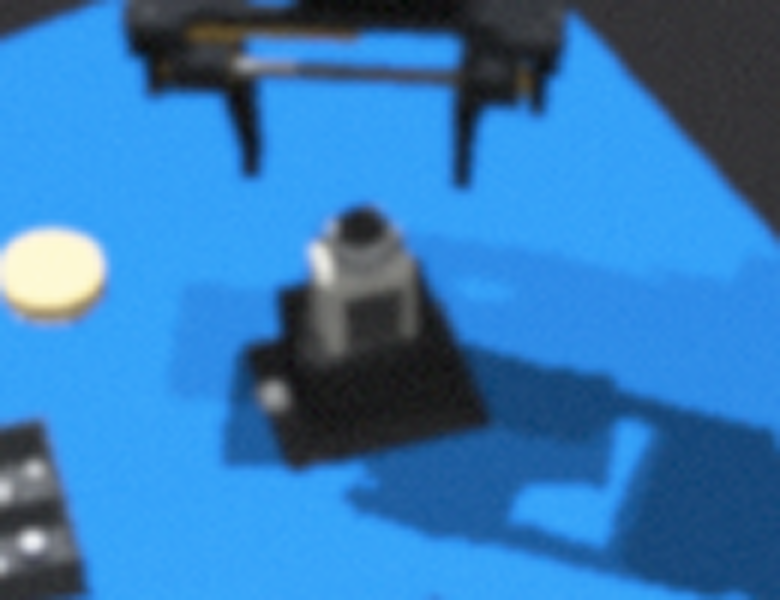

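The fingers stand open on either side of the cap (at picture x≈250 and 460, cap at 361). I'm descending now.

{"api": "play_rows", "payload": {"series": [[1, 0.013, 0.14, 0, 0, 0, 0], [1, 0.013, 0.14, 0, 0, 0, 0], [1, 0, 0.14, 0, 0, 0, 0], [1, 0, 0.14, 0, 0, 0, 0], [1, 0, 0, 0, 0, 0, 0], [1, 0, 0, 0, 0, 0, 0]]}}

```text
time: 2.12
position: [0.4167, -0.3196, 0.1212]
tool_rot: [-0.325, 0.628, -0.628, 0.325]
ft_force: [-0.1, -0.0, 0.1]
grip_width: 0.0871
```

```bash
python3 -c "
from m import *
to([.418,-.3125,.120])
cv2.imwrite('pics/s2.png',cv2.resize(eyes.camera('scene')[90:190,230:360,::-1],None,fx=6,fy=6,interpolation=cv2.INTER_CUBIC))"
```

```text
t 2.12 p [ 0.4167 -0.3196  0.1212] yawz -35.28 down [-0.001  0.001 -1.   ] q [-0.87  0.59  1.79 -0.    0.76 -0.25] w 0.0871 F [-0.1 -0.   0.1] Mo [-0.   -0.08 -0.04]
tool shift /0.1m: [-0.065  0.013 -0.031]
```

View pics/s2.png

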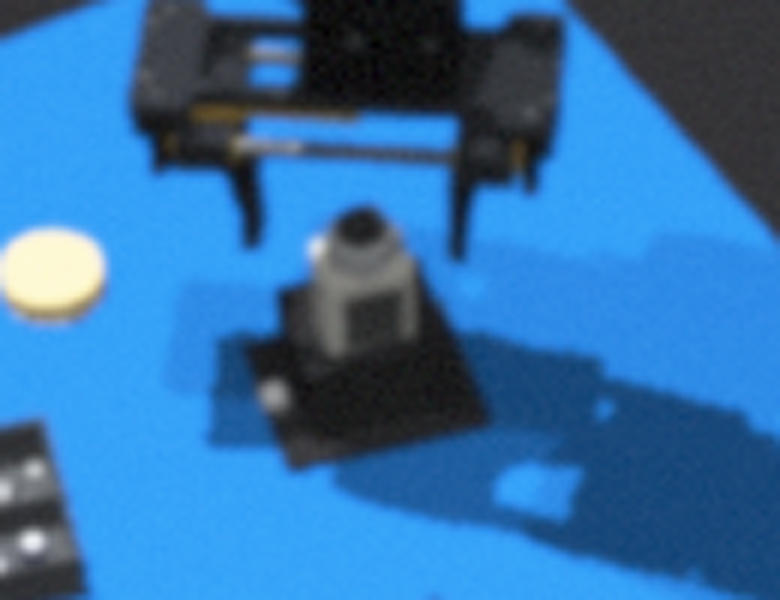

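{"api": "play_rows", "payload": {"series": [[1, -0.033, 0.007, -0.015, 0, 0, 0], [1, -0.032, 0.005, -0.015, 0, 0, 0], [1, 0, 0, 0, 0, 0, 0], [1, 0, 0, 0, 0, 0, 0], [1, 0, 0, 0, 0, 0, 0]]}}

```text
time: 2.58
position: [0.4188, -0.3118, 0.1208]
tool_rot: [0.326, -0.627, 0.628, -0.326]
ft_force: [-0.4, -0.2, 0.0]
grip_width: 0.0871
```

```bash
python3 -c "
from m import *
to([.418,-.3125,.120])
cv2.imwrite('pics/s3.png',cv2.resize(eyes.camera('scene')[90:190,230:360,::-1],None,fx=6,fy=6,interpolation=cv2.INTER_CUBIC))"
```

```text
t 2.58 p [ 0.4188 -0.3118  0.1208] yawz -35.13 down [ 0.001 -0.001 -1.   ] q [-0.85  0.58  1.8  -0.    0.75 -0.24] w 0.0871 F [-0.4 -0.2  0. ] Mo [-0.01 -0.    0.01]
tool shift /0.1m: [ 0.01   0.008 -0.002]
```

View pics/s3.png

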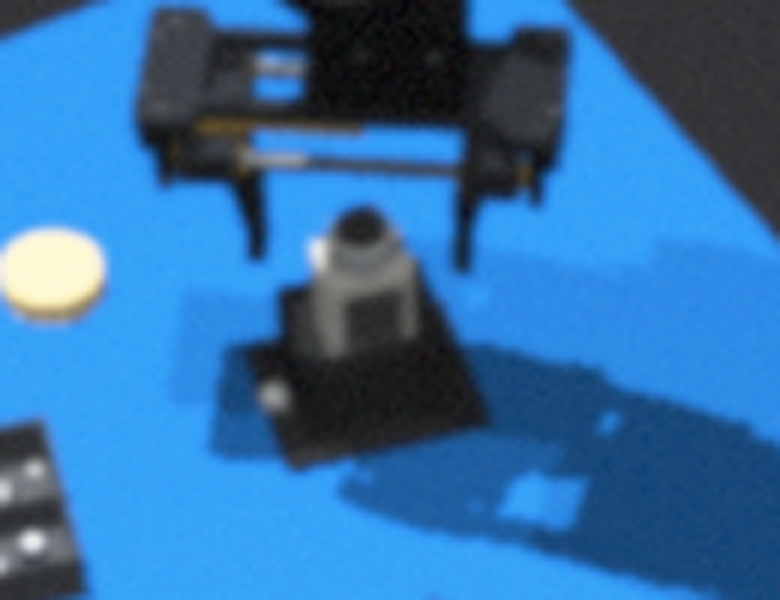

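{"api": "play_rows", "payload": {"series": [[1, 0.01, 0.01, 0, 0, 0, 0], [0.3, 0, 0, 0, 0, 0, 0], [0.3, 0, 0, 0, 0, 0, 0], [0.3, 0, 0, 0, 0, 0, 0], [0.3, 0, 0, 0, 0, 0, 0], [0.3, 0, 0, 0, 0, 0, 0], [0.3, 0, 0, 0, 0, 0, 0], [0.3, 0, 0, 0, 0, 0, 0]], "grip_force": 12}}

```text
time: 3.3
position: [0.4179, -0.3126, 0.1194]
tool_rot: [-0.326, 0.628, -0.628, 0.326]
ft_force: [0.3, -0.5, 0.6]
grip_width: 0.0481
```

```bash
python3 -c "
from m import *
to([.418,-.3125,.120])"
```

```text
t 3.3 p [ 0.4179 -0.3126  0.1194] yawz -35.15 down [-0. -0. -1.] q [-0.86  0.59  1.8  -0.    0.75 -0.24] w 0.0481 F [ 0.3 -0.5  0.6] Mo [-0.04 -0.08 -0.01]
tool shift /0.1m: [-0.001 -0.006 -0.   ]
```

{"api": "play_rows", "payload": {"series": [[0, 0, 0, 0, 0, 0, 0], [0, 0, 0, 0, 0, 0, 0], [0, 0, 0, 0, 0, 0, 0], [0, 0, 0, 0, 0, 0, 0], [0, 0, 0, 0, 0, 0, 0], [0, 0, 0, 0, 0, 0, 0]]}}

```text
time: 3.8
position: [0.418, -0.3126, 0.1193]
tool_rot: [0.326, -0.628, 0.628, -0.326]
ft_force: [0.6, 0.1, 0.5]
grip_width: 0.0313
```

```bash
python3 -c "
from m import *
to([.418,-.3125,.120])"
```

```text
t 3.8 p [ 0.418  -0.3126  0.1193] yawz -35.15 down [ 0. -0. -1.] q [-0.86  0.59  1.8   0.    0.75 -0.24] w 0.0313 F [0.6 0.1 0.5] Mo [-0.04 -0.11  0.02]
tool shift /0.1m: [-0.001 -0.007 -0.001]
```

{"api": "play_rows", "payload": {"series": [[0, 0, 0, 0, 0, 0.02, 0], [0, 0, 0, 0, 0, 0.03, 0], [0, 0, 0, 0, 0, 0.03, 0], [0, 0, 0, 0, 0, 0.03, 0], [0, 0, 0, 0, 0, 0.03, 0], [0, 0, 0, 0, 0, 0.03, 0], [0, 0, 0, 0, 0, 0.03, 0], [0, 0, 0, 0, 0, 0, 0]]}}

```text
time: 4.47
position: [0.418, -0.3128, 0.1194]
tool_rot: [0.115, -0.698, 0.698, -0.115]
ft_force: [1.4, 1.0, 0.4]
grip_width: 0.0315
```

```bash
python3 -c "
from m import *
to([.418,-.3125,.120])"
```

```text
t 4.47 p [ 0.418  -0.3128  0.1194] yawz -71.24 down [ 0. -0. -1.] q [-0.86  0.59  1.8  -0.    0.75  0.39] w 0.0315 F [1.4 1.  0.4] Mo [-0.01 -0.08 -0.05]
tool shift /0.1m: [-0.    -0.006 -0.003]
```

{"api": "play_rows", "payload": {"series": [[0, 0, 0, 0, 0, 0.032, 0], [0, 0, 0, 0, 0, 0.032, 0], [0, 0, 0, 0, 0, 0.032, 0], [0, 0, 0, 0, 0, 0.032, 0], [0, 0, 0, 0, 0, 0.032, 0], [0, 0, 0, 0, 0, 0.032, 0], [0, 0, 0, 0, 0, 0, 0], [0, 0, 0, 0, 0, 0, 0], [0, 0, 0, 0, 0, 0, 0]]}}

```text
time: 5.22
position: [0.4182, -0.3131, 0.1194]
tool_rot: [-0.096, -0.7, 0.701, 0.095]
ft_force: [-0.5, -1.1, -0.5]
grip_width: 0.0317
```

```bash
python3 -c "
from m import *
to([.418,-.3125,.120])"
```

```text
t 5.22 p [ 0.4182 -0.3131  0.1194] yawz -105.52 down [ 0.001 -0.001 -1.   ] q [-0.86  0.59  1.8  -0.    0.75  0.99] w 0.0317 F [-0.5 -1.1 -0.5] Mo [-0.33 -0.07  0.07]
tool shift /0.1m: [ 0.004 -0.006 -0.005]
```

{"api": "play_rows", "payload": {"series": [[0, 0, 0, 0, 0, 0.008, 0], [0, 0, 0, 0, 0, 0.008, 0], [0, 0, 0, 0, 0, 0, 0], [0, 0, 0, 0, 0, 0, 0], [0, 0, 0, 0, 0, 0, 0]]}}

```text
time: 5.63
position: [0.4182, -0.3131, 0.1195]
tool_rot: [-0.114, -0.698, 0.698, 0.113]
ft_force: [0.8, -2.1, -0.3]
grip_width: 0.0316
```

```bash
python3 -c "
from m import *
to([.418,-.3125,.120])"
```

```text
t 5.63 p [ 0.4182 -0.3131  0.1195] yawz -108.49 down [ 0.001 -0.001 -1.   ] q [-0.86  0.59  1.8  -0.    0.75  1.04] w 0.0316 F [ 0.8 -2.1 -0.3] Mo [-0.36 -0.12  0.18]
tool shift /0.1m: [ 0.004 -0.005 -0.005]
```

{"api": "play_rows", "payload": {"series": [[1, 0, 0, 0, 0, 0, 0], [1, 0, 0, 0, 0, 0, 0], [1, 0, 0, 0, 0, 0, 0], [1, 0, 0, 0, 0, 0, 0], [1, 0, 0, 0, 0, 0, 0], [1, 0, -0.3, 0, 0, 0, 0], [1, 0, -0.3, 0, 0, 0, 0], [1, 0, 0, 0.4, 0, 0, 0], [1, 0, 0, 0.4, 0, 0, 0], [1, 0, 0, 0.4, 0, 0, 0], [1, 0, 0, 0.4, 0, 0, 0], [1, 0, 0, 0.4, 0, 0, 0]]}}

```text
time: 6.63
position: [0.3533, -0.5034, 0.1794]
tool_rot: [0.114, 0.698, -0.698, -0.114]
ft_force: [1.2, -0.5, -0.2]
grip_width: 0.0867
```

```bash
python3 -c "
from m import *
to([.418,-.3125,.120])
t=eyes.camera('top')[:,:,::-1];cv2.imwrite('pics/top4.png',t);crop(t,435,270,40,40,14,'pics/lug4.png')"
```

```text
t 6.63 p [ 0.3533 -0.5034  0.1794] yawz -108.58 down [-0.     0.001 -1.   ] q [-1.14  0.6   1.52  0.    1.02  0.75] w 0.0867 F [ 1.2 -0.5 -0.2] Mo [ 0.04 -0.05  0.01]
tool shift /0.1m: [-0.005  0.596 -2.015]
```

View pics/lug4.png

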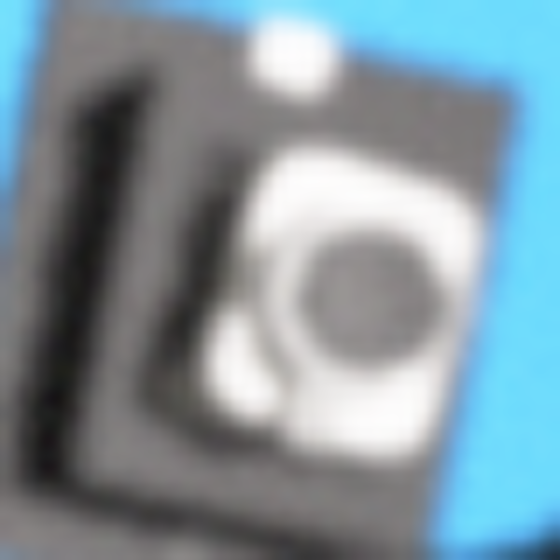

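The lug now stands over the front edge of the shoulder, around (330,440) in the crop, and covers the rib, so it is at the locked mark. The scope itself has turned slightly clockwise in its well. Next I go back over it for the barrel grip.

{"api": "play_rows", "payload": {"series": [[1, 0, 0, 0, 0, 0, 0], [1, 0, 0, -0.4, 0, 0, 0], [1, 0, 0, -0.4, 0, 0, 0], [1, 0, 0, -0.4, 0, 0, 0], [1, 0, 0, -0.4, 0, 0, 0], [1, 0, 0, -0.4, 0, 0, 0], [1, 0, 0, 0, 0, 0, 0], [1, 0, 0, 0, 0, 0, 0], [1, 0, 0, 0, 0, 0, 0], [1, 0, 0, 0, 0, 0, 0]], "grip_force": 25}}

```text
time: 7.52
position: [0.418, -0.3135, 0.1795]
tool_rot: [-0.115, -0.698, 0.698, 0.114]
ft_force: [-0.6, -0.8, 0.1]
grip_width: 0.0864
```

```bash
python3 -c "
from m import *
to([.4182,-.3131,.083])"
```

```text
t 7.52 p [ 0.418  -0.3135  0.1795] yawz -108.62 down [ 0.    -0.001 -1.   ] q [-0.86  0.49  1.76 -0.    0.9   1.04] w 0.0864 F [-0.6 -0.8  0.1] Mo [ 0.02 -0.04  0.  ]
tool shift /0.1m: [ 0.     0.965 -0.005]
```

{"api": "play_rows", "payload": {"series": [[1, 0, 0.2, 0, 0, 0, 0], [1, 0, 0.2, 0, 0, 0, 0], [1, 0, 0.2, 0, 0, 0, 0], [1, 0, 0.2, 0, 0, 0, 0], [1, 0, 0.1, 0, 0, 0, 0], [1, 0, 0.06, 0, 0, 0, 0], [1, 0, 0, 0, 0, 0, 0], [1, 0, 0, 0, 0, 0, 0], [1, 0, 0, 0, 0, 0, 0]]}}

```text
time: 8.27
position: [0.4184, -0.3134, 0.0842]
tool_rot: [-0.115, -0.697, 0.698, 0.114]
ft_force: [0.4, 0.6, 0.2]
grip_width: 0.087
```

```bash
python3 -c "
from m import *
to([.4182,-.3131,.083])
cv2.imwrite('pics/s5.png',cv2.resize(eyes.camera('scene')[90:190,230:360,::-1],None,fx=6,fy=6,interpolation=cv2.INTER_CUBIC))"
```

```text
t 8.27 p [ 0.4184 -0.3134  0.0842] yawz -108.62 down [ 0.001 -0.001 -1.   ] q [-0.86  0.65  1.82  0.    0.67  1.04] w 0.087 F [0.4 0.6 0.2] Mo [ 0.09  0.02 -0.04]
tool shift /0.1m: [ 0.003  0.012 -0.003]
```

View pics/s5.png

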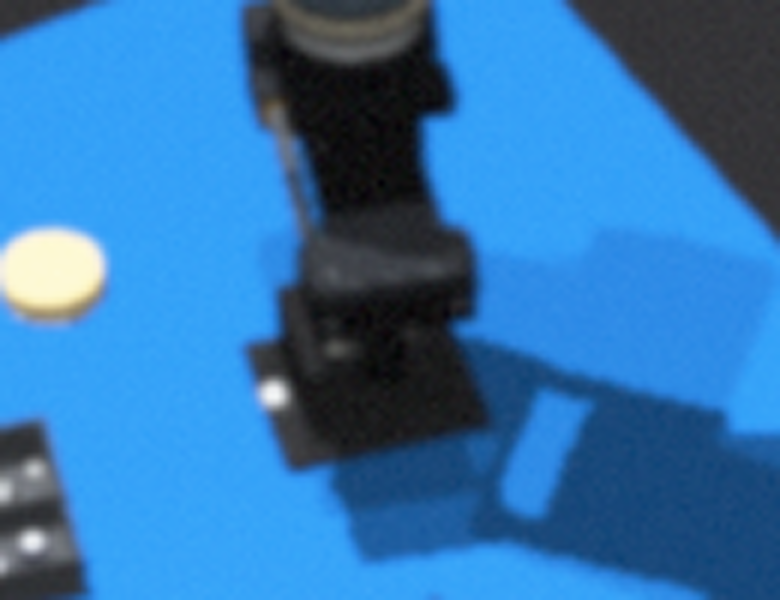

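The gripper is down around the barrel and clear of the block. I'll close it.

{"api": "play_rows", "payload": {"series": [[0.2, 0, 0.01, 0, 0, 0, 0], [0.2, 0, 0, 0, 0, 0, 0], [0.2, 0, 0, 0, 0, 0, 0], [0.2, 0, 0, 0, 0, 0, 0], [0.2, 0, 0, 0, 0, 0, 0], [0.2, 0, 0, 0, 0, 0, 0], [0.2, 0, 0, 0, 0, 0, 0], [0.2, 0, 0, 0, 0, 0, 0], [0, 0, 0, 0, 0, 0, 0], [0, 0, 0, 0, 0, 0, 0], [0, 0, 0, 0, 0, 0, 0]], "grip_force": 25}}

```text
time: 9.23
position: [0.4182, -0.3132, 0.0824]
tool_rot: [-0.114, -0.697, 0.698, 0.114]
ft_force: [0.2, -2.3, -0.2]
grip_width: 0.0357
```

```bash
python3 -c "
from m import *
to([.4182,-.3131,.083])"
```

```text
t 9.23 p [ 0.4182 -0.3132  0.0824] yawz -108.58 down [ 0.001 -0.001 -1.   ] q [-0.86  0.65  1.82 -0.    0.67  1.04] w 0.0357 F [ 0.2 -2.3 -0.2] Mo [-0.32  0.13  0.02]
tool shift /0.1m: [ 0.    -0.006 -0.001]
```

{"api": "play_rows", "payload": {"series": [[0, 0, -0.05, 0, 0, 0, 0], [0, 0, -0.1, 0, 0, 0, 0], [0, 0, -0.15, 0, 0, 0, 0], [0, 0, -0.2, 0, 0, 0, 0], [0, 0, -0.2, 0, 0, 0, 0], [0, 0, -0.2, 0, 0, 0, 0], [0, 0, -0.2, 0, 0, 0, 0], [0, 0, -0.1, 0, 0, 0, 0], [0, 0, 0, 0, 0, 0, 0], [0, 0, 0, 0, 0, 0, 0], [0, 0, 0, 0, 0, 0, 0]]}}

```text
time: 10.15
position: [0.4173, -0.3116, 0.2014]
tool_rot: [0.114, 0.698, -0.697, -0.115]
ft_force: [-0.5, -0.5, -2.0]
grip_width: 0.0358
```

```bash
python3 -c "
from m import *
to([.5947,.0303,.20])
cv2.imwrite('pics/s6.png',cv2.resize(eyes.camera('scene')[60:190,220:370,::-1],None,fx=4.5,fy=4.5,interpolation=cv2.INTER_CUBIC))"
```

```text
t 10.15 p [ 0.4173 -0.3116  0.2014] yawz -108.59 down [-0.002  0.002 -1.   ] q [-0.86  0.45  1.74  0.    0.95  1.04] w 0.0358 F [-0.5 -0.5 -2. ] Mo [0.02 0.08 0.02]
tool shift /0.1m: [-0.591  0.019 -3.807]
```

View pics/s6.png

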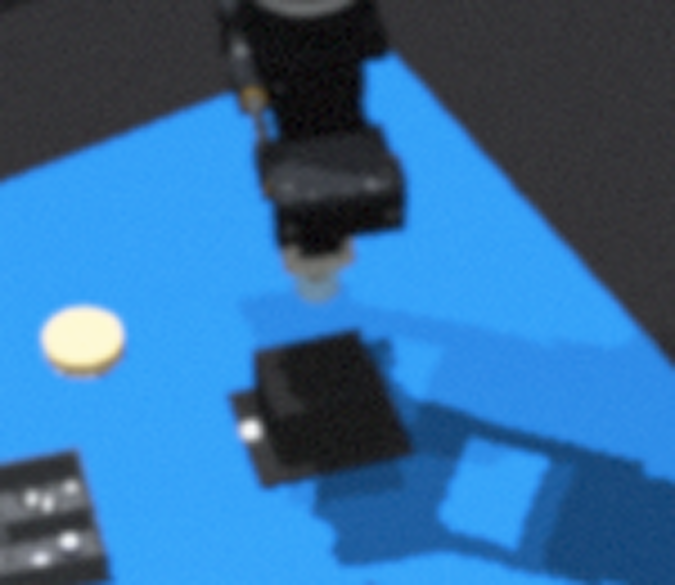

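{"api": "play_rows", "payload": {"series": [[0, 0, 0, 0, 0, -0.02, 0], [0, 0, 0, 0, 0, -0.035, 0], [0, 0, 0, 0, 0, -0.035, 0], [0, 0, 0, 0, 0, -0.035, 0], [0, 0, 0, 0, 0, -0.035, 0], [0, 0, 0, 0, 0, -0.035, 0], [0, 0, 0, 0, 0, -0.035, 0], [0, 0, 0, 0, 0, -0.035, 0], [0, 0, 0, 0, 0, -0.035, 0], [0, 0, 0, 0, 0, -0.035, 0], [0, 0, 0, 0, 0, -0.035, 0], [0, 0, 0, 0, 0, -0.035, 0]]}}

```text
time: 11.2
position: [0.4173, -0.3119, 0.2008]
tool_rot: [-0.325, 0.63, -0.627, 0.324]
ft_force: [0.7, 0.5, -1.4]
grip_width: 0.0359
```

{"api": "play_rows", "payload": {"series": [[0, 0, 0, 0, 0, -0.035, 0], [0, 0, 0, 0, 0, -0.035, 0], [0, 0, 0, 0, 0, -0.035, 0], [0, 0, 0, 0, 0, -0.035, 0], [0, 0, 0, 0, 0, -0.035, 0], [0, 0, 0, 0, 0, 0, 0], [0, 0, 0, 0, 0, 0, 0], [0, 0, 0, 0, 0, 0, 0]]}}

```text
time: 11.87
position: [0.4177, -0.3123, 0.2016]
tool_rot: [-0.481, 0.519, -0.518, 0.481]
ft_force: [0.7, -0.0, -2.6]
grip_width: 0.0357
```

```bash
python3 -c "
from m import *
to([.5947,.0303,.20])"
```

```text
t 11.87 p [ 0.4177 -0.3123  0.2016] yawz -4.33 down [-0.001  0.001 -1.   ] q [-0.86  0.45  1.74  0.    0.95 -0.78] w 0.0357 F [ 0.7 -0.  -2.6] Mo [-0.03 -0.1   0.04]
tool shift /0.1m: [-3.55   0.019  1.506]
```

{"api": "play_rows", "payload": {"series": [[0, -0.15, 0, 0.064, 0, 0, 0], [0, -0.3, 0, 0.127, 0, 0, 0], [0, -0.3, 0, 0.127, 0, 0, 0], [0, -0.3, 0, 0.127, 0, 0, 0], [0, -0.3, 0, 0.127, 0, 0, 0], [0, -0.3, 0, 0.127, 0, 0, 0], [0, -0.3, 0, 0.127, 0, 0, 0], [0, -0.3, 0, 0.127, 0, 0, 0], [0, -0.3, 0, 0.127, 0, 0, 0], [0, -0.3, 0, 0.127, 0, 0, 0], [0, -0.3, 0, 0.127, 0, 0, 0], [0, -0.3, 0, 0.127, 0, 0, 0]]}}

```text
time: 12.87
position: [0.5892, 0.0225, 0.202]
tool_rot: [-0.481, 0.519, -0.518, 0.481]
ft_force: [0.4, 0.0, -2.0]
grip_width: 0.0357
```

{"api": "play_rows", "payload": {"series": [[0, -0.1, 0, 0.045, 0, 0, 0], [0, 0, 0, 0, 0, 0, 0], [0, 0, 0, 0, 0, 0, 0], [0, 0, 0, 0, 0, 0, 0], [0, 0, 0, 0, 0, 0, 0], [0, 0, 0, 0, 0, 0, 0]]}}

```text
time: 13.37
position: [0.5936, 0.0291, 0.2023]
tool_rot: [-0.481, 0.519, -0.518, 0.481]
ft_force: [-0.2, -0.2, -2.8]
grip_width: 0.036
```

```bash
python3 -c "
from m import *
to([.5947,.0303,.15])
s=eyes.camera('scene')[:,:,::-1];cv2.imwrite('pics/sc7.png',s);crop(s,210,150,150,130,5,'pics/s7.png')
t=eyes.camera('top')[:,:,::-1];crop(t,250,150,150,130,5,'pics/t7.png')"
```

```text
t 13.37 p [0.5936 0.0291 0.2023] yawz -4.31 down [-0.001 -0.    -1.   ] q [-0.14  0.54  1.56 -0.    1.04 -0.06] w 0.036 F [-0.2 -0.2 -2.8] Mo [-0.06 -0.13 -0.  ]
tool shift /0.1m: [-0.012  0.523  0.01 ]
```

View pics/s7.png

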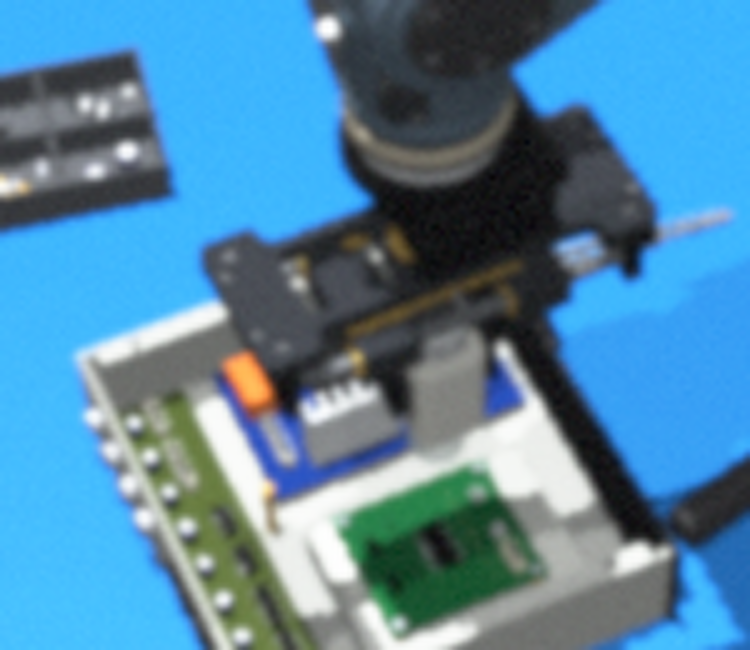

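View pics/t7.png

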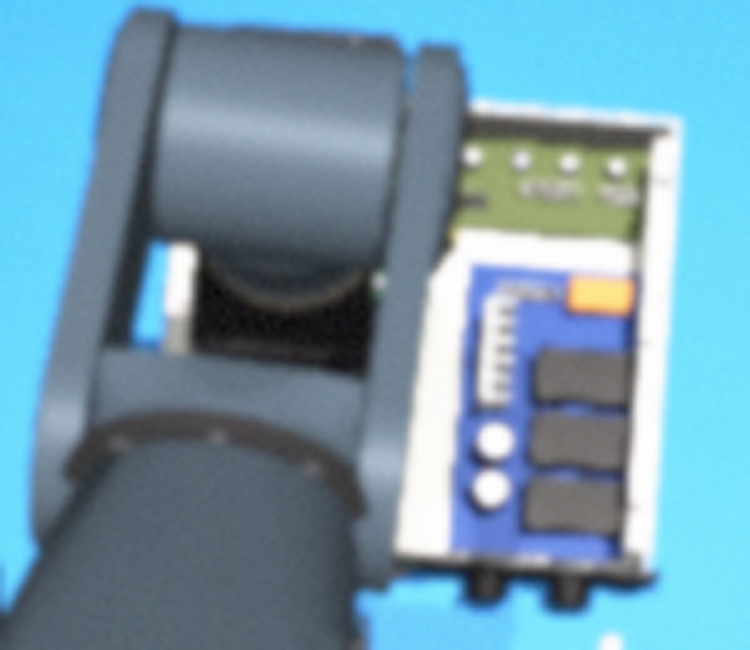

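The nose hangs over the module at about (440,440) in the crop, with the chip below at (440,545). I'm going part way down to check the alignment.

{"api": "play_rows", "payload": {"series": [[0, -0.006, 0.1, 0.005, 0, 0, 0], [0, -0.006, 0.15, 0.005, 0, 0, 0], [0, 0, 0.15, 0, 0, 0, 0], [0, 0, 0.13, 0, 0, 0, 0], [0, 0, 0, 0, 0, 0, 0], [0, 0, 0, 0, 0, 0, 0], [0, 0, 0, 0, 0, 0, 0], [0, 0, 0, 0, 0, 0, 0]]}}

```text
time: 14.13
position: [0.5959, 0.0314, 0.1502]
tool_rot: [0.481, -0.517, 0.519, -0.482]
ft_force: [0.3, -0.6, -1.0]
grip_width: 0.0356
```

```bash
python3 -c "
from m import *
to([.5947,.0303,.1215])
s=eyes.camera('scene')[:,:,::-1];cv2.imwrite('pics/sc8.png',s);crop(s,260,205,70,58,11,'pics/s8.png')
o=robot.get_obs()['position']
g=lambda X:((proj('scene',X)-[260,205]+.5)*11-.5).round(0)
L=o-[0,0,.0744]
print('rim',g(L),'barrel bottom',g(L+[0,0,.03]),'chip',g([.5947,.0303,.039]),'rim ends',[g(L+[.014*np.cos(a),.014*np.sin(a),0]) for a in(2.21,-.93,.64,-2.5)])"
```

```text
t 14.13 p [0.5959 0.0314 0.1502] yawz -4.2 down [ 0.002 -0.    -1.   ] q [-0.13  0.61  1.59 -0.    0.93 -0.06] w 0.0356 F [ 0.3 -0.6 -1. ] Mo [-0.01 -0.07 -0.04]
tool shift /0.1m: [ 0.012  0.287 -0.012]
rim [414. 509.] barrel bottom [412. 435.] chip [419. 592.] rim ends [array([472., 529.]), array([356., 489.]), array([389., 558.]), array([438., 461.])]
```

View pics/s8.png

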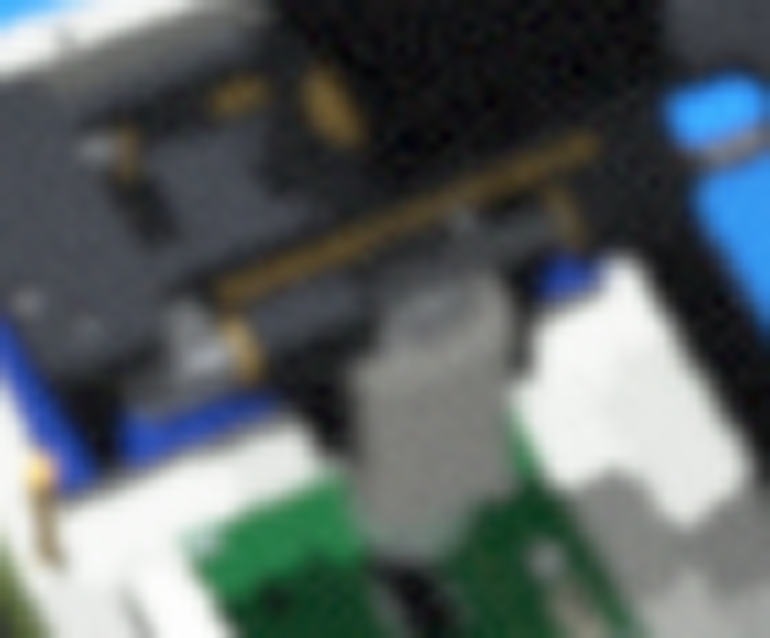

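{"api": "play_rows", "payload": {"series": [[0, 0.005, 0.08, -0.005, 0, 0, 0], [0, 0, 0.08, 0, 0, 0, 0], [0, 0, 0.08, 0, 0, 0, 0], [0, 0, 0.04, 0, 0, 0, 0], [0, 0, 0, 0, 0, 0, 0], [0, 0, 0, 0, 0, 0, 0], [0, 0, 0, 0, 0, 0, 0], [0, 0, 0, 0, 0, 0, 0], [0, 0, 0, 0, 0, 0, 0], [0, 0, 0, 0, 0, 0, 0], [0, 0, 0, 0, 0, 0, 0], [0, 0, 0, 0, 0, 0, 0]]}}

```text
time: 15.18
position: [0.5947, 0.0311, 0.1215]
tool_rot: [0.481, -0.518, 0.518, -0.481]
ft_force: [0.4, -0.7, -1.8]
grip_width: 0.0362
```

```bash
python3 -c "
from m import *
to([.5947,.0303,.1215])
s=eyes.camera('scene')[:,:,::-1];cv2.imwrite('pics/sc9.png',s);crop(s,260,205,70,58,11,'pics/s9.png')
to([.5947,.0303,.1215])
o=robot.get_obs()['position']
g=lambda X:((proj('scene',X)-[260,205]+.5)*11-.5).round(0)
L=o-[0,0,.0744]
print('rim',g(L),'chip',g([.5947,.0303,.039]),'rim ends',[g(L+[.014*np.cos(a),.014*np.sin(a),0]) for a in(2.21,-.93,.64,-2.5)])
print('chip ends',g([.5957,.0443,.039]),g([.5937,.0163,.039]))"
```

```text
t 15.18 p [0.5947 0.0311 0.1215] yawz -4.19 down [ 0. -0. -1.] q [-0.14  0.65  1.61 -0.    0.87 -0.06] w 0.0362 F [ 0.4 -0.7 -1.8] Mo [-0.   -0.08 -0.06]
tool shift /0.1m: [0.008 0.    0.001]
t 15.23 p [0.5947 0.0311 0.1215] yawz -4.19 down [ 0. -0. -1.] q [-0.14  0.65  1.61  0.    0.87 -0.06] w 0.0354 F [ 0.4  0.3 -2.5] Mo [-0.06 -0.09 -0.02]
tool shift /0.1m: [ 0.008 -0.     0.001]
rim [420. 575.] chip [419. 592.] rim ends [array([477., 595.]), array([363., 556.]), array([396., 623.]), array([444., 527.])]
chip ends [446. 638.] [392. 546.]
```

View pics/s9.png

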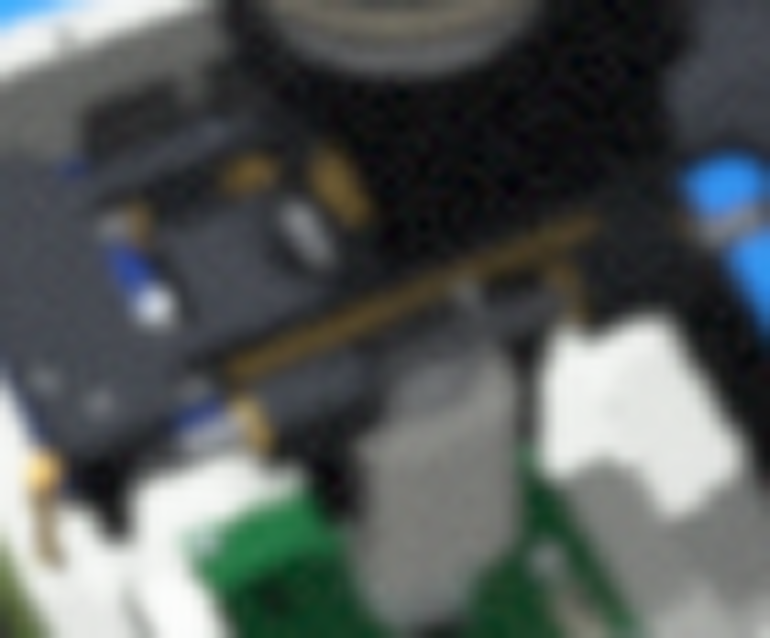

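{"api": "play_rows", "payload": {"series": [[0, 0.008, 0, 0, 0, 0, 0], [0, 0, 0, 0, 0, 0, 0], [0, 0, 0, 0, 0, 0, 0], [0, 0, 0, 0, 0, 0, 0], [0, 0, 0, 0, 0, 0, 0], [0, 0, 0, 0, 0, 0, 0], [0, 0, 0, 0, 0, 0, 0], [0, 0, 0, 0, 0, 0, 0]]}}

```text
time: 15.9
position: [0.5946, 0.0304, 0.1213]
tool_rot: [-0.481, 0.518, -0.518, 0.481]
ft_force: [-0.2, 1.0, -1.9]
grip_width: 0.0356
```

```bash
python3 -c "
from m import *
to([.5947,.0303,.1215])
ticket.hand_in()"
```

```text
t 15.9 p [0.5946 0.0304 0.1213] yawz -4.19 down [-0.  0. -1.] q [-0.14  0.65  1.61  0.    0.87 -0.06] w 0.0356 F [-0.2  1.  -1.9] Mo [-0.   -0.06  0.02]
tool shift /0.1m: [ 0.001 -0.002  0.001]
the job is handed in; nothing more can be done
```

I turned the collar about 1.28 rad clockwise in the cradle, until the wrist felt resistance. I then gripped the barrel flats, lifted the microscope straight out and carried it over the walls. I handed in at about 16 s, still holding it over the chip.

**Position at hand-in:** the tool was within 0.2 mm of the measured chip centre and vertical. By its grip height, the nose is about 8 mm above the chip, and the flats are within about 2° of its long sides. The grip was 25 N at a 36 mm opening. The wrist carried about 2 N, which matches the microscope's weight, so nothing suggested contact with the module.

**Not directly checked:**
- **Collar:** I confirmed the lug at the locked mark only by the top camera, right after turning. It was hidden under the gripper at the end, and nothing touched it in between.
- **Chip centre:** the two cameras agreed to about 1 mm. The chip's long-side angle varied between 84° and 90° across measurements, and I used about 86°.
- **Cradle axis:** the first estimates of the microscope's axis differed by about 3 mm. Both grips closed with little side force, so the value I used was good.
- **Other objects:** I did not measure them again at the end. I kept the arm clear of them throughout.

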